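Fetch a model base plate from the sloped bin and stack it on the pile

ROBOT

A 6-joint arm with a two-finger parallel gripper is mounted at the origin on the work surface. World frame = base frame: x ahead of the robot, y to its left, z up, the work surface at z = 0. Lengths are in m, angles in rad, forces in N, time in s.
With the tool pointing down it reaches from about 0.35 to 0.975 m from the base axis. Payload 4.9 kg.
Tool frame: the origin (TCP) lies at the very end of the fingers, on their centre line; the grasp point (between the pads) lies 19 mm behind it; z points along the fingers, y is the line along which they close (so a half turn about z gives the same grasp; the last joint's range is limited). The gripper opens to 85 mm and grips with 20 to 120 N. Pads are 22 mm wide; open, the fingers measure 114 mm over their backs; the gripper's body (76 mm by 85 mm) begins 54 mm behind the grasp point. The pads swing forward as they close: fully open they stand 13 mm farther back than shut.
Start: joints at [1.062, 0.053, 1.613, -0, 1.476, -0.119], TCP at [0.237, 0.578, 0.21] pointing down, gripper open.
Joint ranges: [-3.01, 3.01], [-1.01, 2.22], [0.06, 2.58], [-1.02, 4.17], [0.09, 2.62], [-3.14, 3.14]. Speed limits (rad/s): [2.57, 2.57, 3.14, 3.14, 3.14, 3.14].

INTERFACE

Orientations are given as a unit quaternion [w, x, y, z].
In Python, from plant import monitor, vision, manip gives the robot as it stands. The module is installed in compiled form; this text tells all that it offers.
- The arm moves only by the tool arm_command, never from a script. Its argument "rows" is a list of rows, each a list of 3 entries, a list of its own where there are three numbers: the finger opening in mm, from 0 to 85.4, then the shift along the world's x, y, z in units of 30 cm (1.0 is 30 cm), then the turn, a rotation vector about the world's x, y, z in units of pi/2 rad (1.0 is pi/2 rad). In form: [[claw, [x, y, z], [wx, wy, wz]], ...]. A call has 1 to 12 rows; each row is the pose to reach, as a shift and turn from the pose commanded when the call began; what a row does not reach only later rows make up. A row lasts 1/12 s, in which the tool goes at most 41.7 mm and 7.16 degrees, less where a joint would pass 70% of its speed; a pose out of reach is approached as far as the arm can. A call with a number of a shift or a turn outside -1 to 1 is refused whole. A call with a gripper value outside its range is refused whole. The fingers move at their own pace and stop on an object; the grip force is fixed at half the most. Time passes only in rows, so rows that repeat a pose let the fingers close. It gives the time, the measured TCP pose, the force, the opening and the grip force at its end, in the units of the state.
- monitor.state(): the state, without advancing time (a new reading comes with each control period).
- vision.grab_frame(name): name is "scene" or "top" or "wrist"; returns a dict with "color" (420x560x3 uint8, red, green, blue), "z_map" (420x560 float32, m along the optical axis (not along the pixel's ray), 0 where there is no reading), "mtx" (3x3 intrinsics, pixels), "R" (3x3) and "t" (3): a world point X has camera coordinates R X + t. Camera axes: x right, y down, z forward; pixel columns grow to the right and rows downward; lengths in m; the calibration is good to about 2 mm. A picture is of the moment at which its call begins.
- manip.job_done(): hands the job in; it is judged then, once.
The state is a dict: "time": time; "joint_pos": joint angles; "joint_vel": joint speeds; "joint_efforts": joint torques, N m; "tool_pos": TCP position; "tool_rot": TCP orientation; "contact_force": force on the tool from outside, world axes, zero at the start; "ft_torque": the same for the moment, N m; "gripper_width": opening from 0.0 (shut) to 1.0 (fully open); "grasp_force": force on a finger pad.
Only numpy, scipy, OpenCV 4.12 (cv2) and the standard library are available. Lean on these libraries where they do the work, as an engineer would, in place of code of your own. Each camera call takes 0.05 s, during which the arm holds its last target. There are 200 camera calls.

TASK

Take the D-shaped model base plate that matches those on the pile out of its compartment in the sloped bin and lay it flat on the black rubber mat, letting go of it. Then pick it up again by its sides, keeping it level, and set it squarely on top of the pile, rounded front over rounded front, edges in line, without shifting the pile. Leave the other two plates in the bin, and do not disturb the bottle, the jar or the tooth cast.

Things in the scene. Friction and masses are not known exactly. Their poses are not given: they have to be found in the camera images.
- plate: plate to fetch: off-white plaster, D-shaped, 60 mm heel to rounded front, 50 mm wide between straight sides (35 mm long from the heel; front radius 25 mm), 10 mm thick, 45 g, faces alike. Origin at its centre; x from heel to front, z normal to the faces. Starts on its heel in a compartment, front up, leaning back 20 degrees from the robot on the rear wall, top 34 mm (along the slope) above the rim
- plate_front (a point): the middle of the plate's rounded front edge, 30 mm from its centre along own x, at mid thickness
- small_plate: a smaller D-shaped plate, same material, 48 mm long, 36 mm wide, 10 mm thick, in another compartment, not wanted; origin at mid thickness, 30 mm in front of the flat heel edge; x from heel to rounded front, z normal to the faces
- square_plate: a rectangular plate of 60 x 50 x 10 mm, same material, in another compartment, not wanted; origin at mid thickness, 30 mm in front of the flat heel edge; x from heel to far short edge, z normal to the faces
- bin: fixed blue plastic bin, 190 mm wide (own y), foot 90 mm deep (x), 8 mm high; three compartments side by side, 62 mm apart along own y, one plate in each, tipped back 20 degrees towards own +x (away from the robot). Inside each is 22 mm front to back, 58 mm wide, 26 mm deep, walls 4 mm; highest rim 68 mm above the bench, plate tops up to 95 mm. Origin on the bench under its centre, z up
- mat: fixed black rubber mat, 150 (own x) x 120 (own y) mm, 3 mm thick; origin at the centre of its underside, on the bench, z up
- tray: fixed flat steel tray, 110 (own x) x 90 mm, 3 mm thick, without rim, on which the pile lies; origin at the centre of its underside
- pile_lower: lower plate of the pile, the same as the plate to fetch, loose, lying flat on the tray; origin at mid thickness, 30 mm in front of the flat heel edge; x from heel to rounded front, z normal to the faces; z up
- pile_upper: upper plate of the pile, the same, loose, lying squarely on the lower one, its top face 23 mm above the bench; origin at mid thickness, 30 mm in front of the flat heel edge; x from heel to rounded front, z normal to the faces; z up
- bottle: bystander: amber glass bottle, 42 mm diameter, about 95 mm tall; origin at the centre of its underside
- jar: bystander: white plastic jar, 52 mm diameter, about 50 mm tall; origin at the centre of its underside
- cast: bystander: small plaster tooth cast, 45 x 52 mm, 23 mm tall; origin at the centre of its underside
There are look-alikes about, which are no part of the job. What is shaped like the plate but orange or red is not meant.

How it is judged:
On the way, in this order (a step that is already met when the one before it is completed fails the run):
1. the plate lies flat on the mat, let go (angle between the z axis of plate and the z axis of mat, either way round below 0.1 rad and x of plate in the frame of mat between -0.075 and 0.075 m and y of plate in the frame of mat between -0.06 and 0.06 m and z of plate in the frame of mat between 0.006 and 0.0105 m and contact force between plate and the fingers below 0.05 N and linear speed of plate below 0.03 m/s), for 0.2 s.
2. the plate is picked up again, lying level between the fingers, clear of the mat (contact force between plate and the fingers above 0.5 N and angle between the z axis of plate and the z axis of mat, either way round below 0.3 rad and height (world z) of plate above 0.028 m), for 0.2 s.
At the end, for the whole second after the job is handed in: The plate rests flat on the upper pile plate: centre within 5 mm horizontally, turned under 0.1 rad from it, front over front, centre 8 to 12 mm above its centre. The two pile plates stay square to each other (4 mm, 0.08 rad), each within 12 mm of its start (horizontal distance between plate and pile_upper below 0.005 m and angle between the x axis of plate and the x axis of pile_upper, either way round below 0.1 rad and z of plate in the frame of pile_upper between 0.008 and 0.012 m and x of plate_front in the frame of pile_upper above 0.02 m and linear speed of plate below 0.02 m/s and angle between pile_upper's own z axis and vertical below 0.08 rad and horizontal distance between pile_upper and pile_lower below 0.004 m and angle between the x axis of pile_upper and the x axis of pile_lower, either way round below 0.08 rad and z of pile_upper in the frame of pile_lower between 0.008 and 0.012 m and distance of each of pile_lower, pile_upper from where it was at the start of the episode below 0.012 m); the robot touches nothing.
It fails at once if another plate is taken from or knocked out of the bin (moved more than 20 mm) (distance of any of small_plate, square_plate from where it was at the start of the episode above 0.02 m).
It fails at once if the bottle, jar or cast is moved more than 20 mm or tipped (distance of any of bottle, jar, cast from where it was at the start of the episode above 0.02 m or angle between any of bottle, jar, cast's own z axis and vertical above 0.3 rad).
It also fails if it takes over 51 s, if anything falls off the work surface, if the arm or the gripper's body presses on something with over 40 N, if the wrist force passes 120 N, or if a joint passes its speed limit or range.

## Working session

There is one attempt and no reset: what is moved stays moved. The work goes in short steps, Python scripts to look and compute and a tool call to move; the robot and the scene stay as the last step left them, time stands still between calls to the robot, and variables do not carry over. Pictures are saved under pics/ and viewed, at most 10 in all, crops included, and the job is handed in when it is done.

Besides the shell and the picture viewer there is one more tool, called after "Emit:" as a command line: name --argument value ..., lists and objects as JSON in quotes. arm_command: Moves the arm, as the interface text tells. Shifts and turns lie within -1 to 1; 1 stands for 30 cm of shift or pi/2 rad of turn. Its arguments: {"type":"object","properties":{"rows":{"type":"array"}},"required":["rows"]}

```bash
mkdir -p pics
cat > h.py <<'E'
import numpy as np, cv2
from plant import monitor, vision, manip
def grab(n):
    f=vision.grab_frame(n); np.savez(f'{n}.npz',**f); return f
def cloud(f):
    z=f['z_map'].astype(float); h,w=z.shape; u,v=np.meshgrid(np.arange(w),np.arange(h))
    K=f['mtx']; c=np.stack([(u-K[0,2])/K[0,0]*z,(v-K[1,2])/K[1,1]*z,z],-1)
    return (c-f['t'])@f['R']   # R^T (c-t)
def save(f,n): cv2.imwrite('pics/'+n,f['color'][...,::-1])
E
python3 - <<'E'
from h import *
a=grab('scene');b=grab('top')
cv2.imwrite('pics/a.png',np.hstack([a['color'],b['color']])[...,::-1][:, :])
save(a,'scene.png');save(b,'top.png')
for f in(a,b): print(f['mtx'].round(1).tolist(),(-f['R'].T@f['t']).round(3))
print(monitor.state())
E
```

```text
[[412.8, 0.0, 280.9], [0.0, 412.8, 208.4], [0.0, 0.0, 1.0]] [ 0.962 -0.54   0.551]
[[494.4, 0.0, 278.7], [0.0, 494.4, 211.0], [0.0, 0.0, 1.0]] [0.516 0.024 1.103]
{'time': 0.1, 'joint_pos': array([ 1.06199821e+00,  5.33105773e-02,  1.61418267e+00,  1.64738984e-05,
        1.47600457e+00, -1.19009061e-01]), 'joint_vel': array([-0.0003141 , -0.00156178, -0.00220619,  0.0002754 , -0.00310838,
       -0.00107197]), 'joint_efforts': array([-5.58184220e-04, -3.94902956e+01, -3.71361601e+01, -2.16642156e-04,
        3.87465174e-03, -9.99130805e-06]), 'tool_pos': array([0.237194  , 0.5775766 , 0.20885824]), 'tool_rot': array([-3.01931788e-04,  1.93663748e-01,  9.81067503e-01, -9.03505396e-04]), 'contact_force': array([-0.19786892,  0.73954554,  0.85325163]), 'ft_torque': array([ 0.00315006,  0.0441496 , -0.0550162 ]), 'grasp_force': 0.0, 'gripper_width': 0.9993627660337243}
```

View pics/top.png

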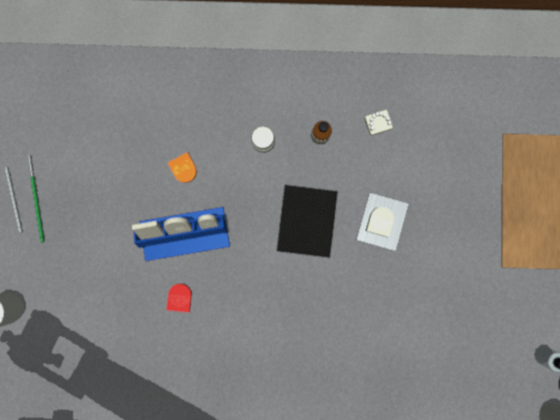

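View pics/scene.png

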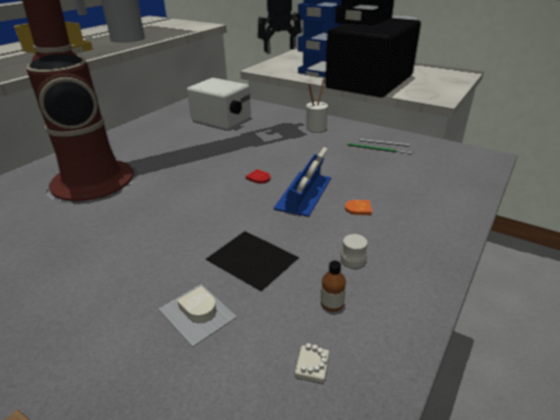

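Top view (up = +x, left = +y) shows these candidates:
- Bin: left (147,230) has a straight top, so it's the square plate. Middle (177,226) is a wide round one. Right (207,221) is a narrower round one.
- Not meant: orange (183,167) and red (180,297).
- Pile on the tray at (381,221), mat at (307,221).

I choose the middle one and will check it in a close crop.

Run:
```python
from h import *
f=dict(np.load('top.npz')); g=dict(np.load('scene.npz'))
c=cv2.resize(f['color'][195:270,120:245],(750,450),interpolation=cv2.INTER_CUBIC)
cv2.imwrite('pics/crop.png',c[...,::-1])
P=cloud(f); C=f['color'].astype(int)
print('bench z',np.median(P[300:330,330:420,2]))
# plates in bin: bright pixels
def rect(m,name):
    n,l,s,_=cv2.connectedComponentsWithStats(m.astype(np.uint8))
    for i in range(1,n):
        if s[i,4]<40: continue
        X=P[l==i]; r=cv2.minAreaRect((X[:,:2]*1000).astype(np.float32))
        print(name,s[i],X.mean(0).round(4),'rect mm',np.round(r[0],1),np.round(r[1],1),round(r[2],2),'z',np.percentile(X[:,2],[5,50,95]).round(4))
roi=np.zeros(C.shape[:2],bool)
r=roi.copy(); r[195:265,125:235]=1
rect(r&(C.min(-1)>95)&(C[...,0]-C[...,2]>-5)&(P[...,2]>.05),'binplate')
rect(r&(C[...,2]-C[...,0]>50),'bin')
r=roi.copy(); r[175:265,270:345]=1
rect(r&(C.max(-1)<30),'mat')
r=roi.copy(); r[185:255,350:415]=1
rect(r&(P[...,2]>.012),'pile')
rect(r&(C.min(-1)>125),'tray')
```

```text
bench z 0.0007482339496698944
binplate [198 215  19  12 152] [0.5528 0.1777 0.0714] rect mm [552.9 178.4] [19.1 34. ] 14.84 z [0.0539 0.0731 0.0835]
binplate [164 218  26  15 274] [0.5419 0.2406 0.0766] rect mm [542.1 241.7] [23.6 49.7] 10.77 z [0.0534 0.0795 0.0942]
binplate [132 222  31  16 321] [0.5306 0.3    0.0823] rect mm [530.7 175.6] [ 31.4 302.5] 0.47 z [0.0533 0.0832 0.0959]
bin [ 134  207   96   54 2583] [0.5171 0.2277 0.0298] rect mm [534.5 181.3] [ 93.  302.4] 10.46 z [0.0052 0.01   0.0685]
pile [366 207  28  30 595] [ 0.5633 -0.1929  0.031 ] rect mm [556.5 -97.3] [ 64.7 247.6] 3.7 z [0.0199 0.0238 0.0275]
tray [ 350  185   65   70 4512] [ 0.568  -0.2007  0.0106] rect mm [ 566.6 -125.2] [154.6 301.4] 1.55 z [-0.0018  0.0024  0.0245]
```

View pics/crop.png

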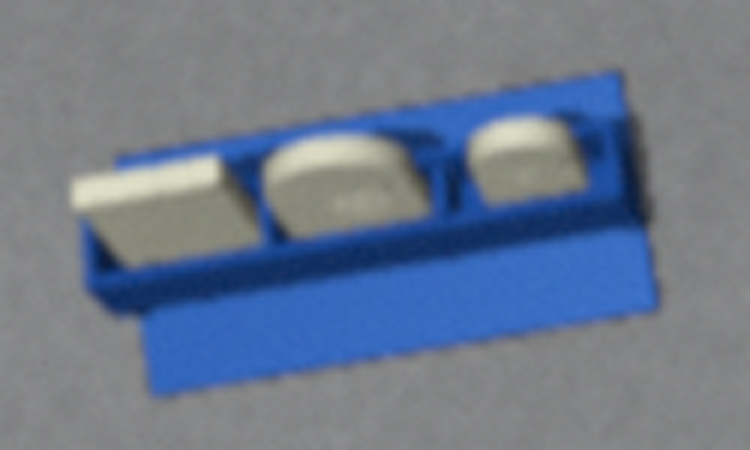

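The crop confirms it: the middle plate (crop 340,147 → px 176.7,219.5) is a full-width D. The left one is rectangular and the right one is narrow. Next I'll work out the bin, mat and pile poses.

```bash
cat >> h.py <<'E'
from scipy.optimize import least_squares
def pix2plane(f,uv,z):
    uv=np.atleast_2d(np.asarray(uv,float)); K,R,t=f['mtx'],f['R'],f['t']
    d=np.c_[(uv-[K[0,2],K[1,2]])/[K[0,0],K[1,1]],np.ones(len(uv))]@R; o=-R.T@t
    return (o+d*((z-o[2])/d[:,2])[:,None])[:,:2]
a=np.linspace(-np.pi/2,np.pi/2,60)
OUT=np.r_[np.c_[np.linspace(-.03,.005,40),np.full(40,-.025)],np.c_[.005+.025*np.cos(a),.025*np.sin(a)],np.c_[np.linspace(.005,-.03,40),np.full(40,.025)],np.c_[np.full(50,-.03),np.linspace(.025,-.025,50)]]
from scipy.spatial import cKDTree
def fitD(W,p0):
    T=cKDTree(OUT)
    def res(p):
        c,s=np.cos(p[2]),np.sin(p[2]); L=(W-p[:2])@np.array([[c,-s],[s,c]])
        return T.query(L)[0]*1e3
    best=least_squares(res,p0,loss='soft_l1',diff_step=1e-4,x_scale=[.01,.01,.1])
    return best.x,np.sqrt((best.fun**2).mean())
def contour(m): # largest blob contour in pixels
    c,_=cv2.findContours(m.astype(np.uint8),cv2.RETR_EXTERNAL,cv2.CHAIN_APPROX_NONE)
    return max(c,key=cv2.contourArea)[:,0].astype(float)
def Dmask(f,box,thr,s=6):
    u0,u1,v0,v1=box; g=cv2.cvtColor(f['color'][v0:v1,u0:u1],cv2.COLOR_RGB2GRAY)
    g=cv2.resize(g,None,fx=s,fy=s,interpolation=cv2.INTER_CUBIC)
    t=cv2.threshold(g,0,255,cv2.THRESH_OTSU)[0] if thr is None else thr
    return (contour(g>t)+.5)/s-.5+[u0,v0],t
E
python3 - <<'E'
from h import *
f=dict(np.load('top.npz'))
print('bin corners FL FR RR RL',pix2plane(f,[[145,260.8],[230,246.7],[223.3,207.5],[139.2,220.8]],.008).round(4).tolist())
print('plate front',pix2plane(f,[[176.7,219.5]],.0933))
g=cv2.cvtColor(f['color'],cv2.COLOR_RGB2GRAY); print('gray row',g[221,350:415].tolist())
m=g[175:265,270:345]<40
r=cv2.minAreaRect(pix2plane(f,contour(m)+[270,175],.003).astype(np.float32)*1000); print('mat',r)
for thr in(190,200,210,220):
    uv,t=Dmask(f,(362,402,200,245),thr)
    print(thr,fitD(pix2plane(f,uv,.023),[.564,-.193,-.2]))
w=grab('wrist'); save(w,'w0.png'); print((-w['R'].T@w['t']).round(3),w['R'].round(2).tolist())
E
```

```text
bin corners FL FR RR RL [[0.4616, 0.3197], [0.4981, 0.1332], [0.5844, 0.1511], [0.5495, 0.3365]]
plate front [[0.55176237 0.23558885]]
gray row [131, 133, 133, 136, 136, 137, 133, 133, 131, 130, 130, 151, 194, 213, 214, 215, 214, 194, 145, 164, 212, 225, 227, 226, 225, 225, 224, 224, 225, 225, 225, 225, 225, 225, 225, 225, 225, 225, 225, 225, 225, 225, 223, 218, 211, 209, 209, 209, 208, 207, 206, 207, 204, 173, 143, 129, 132, 131, 128, 127, 130, 130, 131, 134, 132]
mat ((560.7431030273438, -35.34263229370117), (114.35406494140625, 143.455810546875), 84.83090209960938)
190 (array([ 0.56602432, -0.19922099, -0.15924721]), np.float64(19.86850473862642))
200 (array([ 0.56561699, -0.1990443 , -0.17404643]), np.float64(19.472222400761677))
210 (array([ 0.56209728, -0.19409227, -0.2099678 ]), np.float64(10.317099110061514))
220 (array([ 0.5663825 , -0.1976496 , -0.24640568]), np.float64(2.0954102078645067))
[0.166 0.607 0.373] [[0.38, 0.92, -0.0], [0.88, -0.36, 0.3], [0.28, -0.12, -0.95]]
```

```bash
cat >> h.py <<'E'
from scipy.spatial.transform import Rotation as Ro
def rel(pos,Rt,s=None):
    s=s or monitor.state(); q=s['tool_rot']; Rc=Ro.from_quat(np.r_[q[1:],q[0]])
    d=(np.array(pos)-s['tool_pos'])/.3; w=(Ro.from_matrix(Rt)*Rc.inv()).as_rotvec()/(np.pi/2)
    print('shift',d.round(4).tolist(),'turn',w.round(4).tolist(),'rows>=',max(np.linalg.norm(d)*.3/.0417,np.linalg.norm(w)*90/7.16).round(1))
def RT(z,y):
    z=np.array(z,float)/np.linalg.norm(z); y=np.array(y,float); y-=z*(y@z); y/=np.linalg.norm(y)
    return np.c_[np.cross(y,z),y,z]
def binR(yaw=.19,t=np.radians(20)):
    px=np.array([np.sin(t)*np.cos(yaw),np.sin(t)*np.sin(yaw),np.cos(t)]); n=np.array([np.cos(t)*np.cos(yaw),np.cos(t)*np.sin(yaw),-np.sin(t)])
    return RT(-px,n),px
E
python3 - <<'E'
from h import *
R,px=binR(); rel(np.array([.5424,.2338,.067])+.1*px,R)
E
```

```text
shift [1.1292, -1.1247, -0.1602] turn [-0.146, 0.1783, -0.6243] rows>= 11.5
```

Emit:
arm_command --rows '[[40, [0.09, -0.09, 0], [-0.0146, 0.0178, -0.0624]], [40, [0.18, -0.18, 0], [-0.0292, 0.0357, -0.1249]], [40, [0.27, -0.27, 0], [-0.0438, 0.0535, -0.1873]], [40, [0.36, -0.36, 0], [-0.0584, 0.0713, -0.2497]], [40, [0.45, -0.45, 0], [-0.073, 0.0892, -0.3122]], [40, [0.54, -0.54, 0], [-0.0876, 0.107, -0.3746]], [40, [0.63, -0.63, 0], [-0.1022, 0.1248, -0.437]], [40, [0.72, -0.72, 0], [-0.1168, 0.1426, -0.4994]], [40, [0.81, -0.81, 0], [-0.1314, 0.1605, -0.5619]], [40, [0.9, -0.9, 0], [-0.146, 0.1783, -0.6243]], [40, [1.0, -1.0, 0], [-0.146, 0.1783, -0.6243]], [40, [1.0, -1.0, 0], [-0.146, 0.1783, -0.6243]]]'

```text
time: 1.15
tool_pos: [0.5417, 0.2727, 0.2087]
tool_rot: [-0.109, 0.63, 0.757, -0.134]
contact_force: [-0.7, 0.8, -0.2]
gripper_width: 0.471
grasp_force: 0.0
```

Run:
```python
from h import *
R,px=binR(); rel(np.array([.5424,.2338,.067])+.1*px,R)
w=grab('wrist'); save(w,'w1.png'); print(monitor.state()['joint_pos'].round(2))
```

```text
shift [0.1142, -0.1081, -0.159] turn [0.0018, 0.0014, 0.0046] rows>= 1.6
[0.33 0.25 1.43 0.05 1.81 0.14]
```

View pics/w1.png

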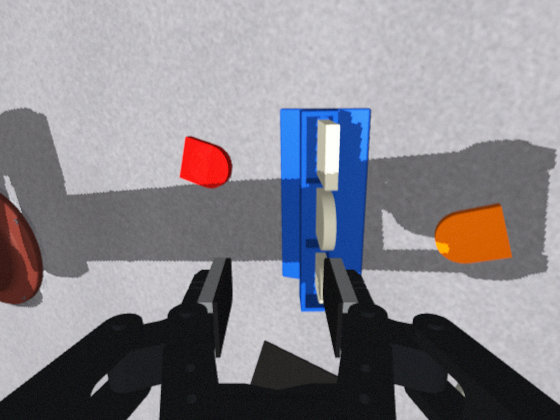

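Wrist view: the bin is at the centre. Square plate is at (328,155), the wanted D at (326,220), and the small plate at (321,275) behind the finger. I'll refine the D's pose from depth.

Run:
```python
from h import *
f=dict(np.load('wrist.npz')); P=cloud(f); C=f['color'].astype(int)
m=np.zeros(C.shape[:2],bool); m[185:254,308:345]=1
m&=(C[...,0]>110)&(abs(C[...,0]-C[...,2])<60)&(P[...,2]>.045)&(P[...,2]<.11)
X=P[m]; R,px=binR(); n=R[:,1]; lat=R[:,0]
q=X-np.array([.5518,.2356,.0933]); L=np.c_[q@px,q@n,q@lat]*1000
print(m.sum(),'along px,n,lat percentiles'); print(np.percentile(L,[1,5,25,50,75,95,99],axis=0).round(1).T.tolist())
# front face: points well below the top
for lo,hi in((-30,-20),(-20,-10),(-10,-3),(-3,3)):
    s=(L[:,0]>lo)&(L[:,0]<hi); print(lo,s.sum(),np.percentile(L[s,1],[5,25,50,75,95]).round(1),np.percentile(L[s,2],[2,50,98]).round(1))
K=f['mtx']; p=f['R']@np.array([.5518,.2356,.0933])+f['t']; print('proj front',(K@p/p[2]).round(1))
g=C[220,305:350].mean(-1).astype(int).tolist(); print(g)
```

```text
1125 along px,n,lat percentiles
[[-51.5, -44.7, -21.3, -7.0, -1.7, -0.2, 0.4], [-5.2, -5.2, -4.9, -2.5, 0.9, 3.9, 4.5], [-15.8, -10.3, 2.3, 15.1, 26.4, 42.8, 45.6]]
-30 112 [-5.2 -5.  -4.9 -2.3  2.9] [-15.3  19.2  31.2]
-20 182 [-5.1 -5.  -3.9  0.6  3.4] [-13.   26.7  30.7]
-10 265 [-5.1 -3.9 -1.2  1.7  4. ] [-11.5  18.5  26.6]
-3 378 [-4.9 -3.  -0.4  2.2  4.1] [-3.9 10.  45.8]
proj front [330.  239.8   1. ]
[70, 78, 79, 76, 80, 78, 79, 76, 77, 77, 93, 113, 119, 119, 119, 121, 123, 122, 141, 182, 191, 188, 188, 189, 188, 187, 188, 190, 188, 190, 180, 134, 79, 82, 84, 78, 77, 82, 80, 82, 77, 82, 80, 84, 80]
```

Run:
```python
from h import *
w=dict(np.load('wrist.npz')); t=dict(np.load('top.npz'))
c=pix2plane(w,[[281,108],[283,277],[370,108],[363,278]],.008); print('wrist bin corners',c.round(4).tolist())
for f,uv in((w,[331,220]),(t,[176.7,219.5])): print(pix2plane(f,[uv],.0933))
P=cloud(t); b=(P[215:222,170:184]); print(np.median(b.reshape(-1,3),0), t['R'].round(3).tolist())
for f,n,box in((t,'top',(205,235,160,192)),(w,'wrist',(191,252,305,345))):
    P=cloud(f); C=f['color'].astype(int); m=np.zeros(C.shape[:2],bool); m[box[0]:box[1],box[2]:box[3]]=1
    m&=(C.min(-1)>85)&(abs(C[...,0]-C[...,2])<60)&(P[...,2]>.07)&(P[...,2]<.11)
    R,px=binR(); q=(P[m]-[.5518,.2356,.0933])@np.c_[px,R[:,1],R[:,0]]*1000
    for lo,hi in((-22,-15),(-15,-8),(-8,-3),(-3,2)):
        s=q[(q[:,0]>lo)&(q[:,0]<hi)]; print(n,lo,len(s),np.percentile(s[:,1],[3,50,97]).round(1),np.percentile(s[:,2],[3,50,97]).round(1))
```

```text
wrist bin corners [[0.4626, 0.32], [0.4999, 0.1334], [0.5485, 0.3371], [0.5862, 0.1653]]
[[0.54874172 0.25250942]]
[[0.55176237 0.23558885]]
[0.55482124 0.24120949 0.08897491] [[0.029, -1.0, -0.002], [-0.998, -0.029, -0.058], [0.058, 0.003, -0.998]]
top -22 38 [-5.1 -3.7  3.3] [-16.5   5.4  29.9]
top -15 44 [-5.  -2.9  3.5] [-15.6   5.3  29.6]
top -8 38 [-4.5 -0.4  6.2] [-11.4  -1.9  27.6]
top -3 65 [-4.9  0.3  6. ] [-6.4  7.6 22.8]
wrist -22 108 [-5.2 -4.7  3.9] [-13.2  28.5  30.9]
wrist -15 158 [-5.1 -2.3  4.2] [-13.4  24.9  28.7]
wrist -8 211 [-5.  -0.8  4.1] [-10.9  17.7  24. ]
wrist -3 304 [-5.  -0.3  4.5] [-3.9  7.5 17.9]
```

Run:
```python
from h import *
R,px=binR(); g=np.array([.5500,.2431,.0933])-.028*px; print(g, (px*.1/.3).round(4)); rel(g+.1*px,R)
```

```text
[0.54059577 0.24129138 0.06698861] [0.112  0.0215 0.3132]
shift [0.115, -0.0913, -0.16] turn [0.0005, 0.0005, 0.0034] rows>= 1.6
```

Emit:
arm_command --rows '[[40, [0.06, -0.045, -0.08], [0, 0, 0.003]], [40, [0.115, -0.091, -0.16], [0, 0, 0.003]], [40, [0.115, -0.091, -0.16], [0, 0, 0.003]], [40, [0.093, -0.096, -0.222], [0, 0, 0.003]], [40, [0.07, -0.1, -0.285], [0, 0, 0.003]], [40, [0.048, -0.104, -0.348], [0, 0, 0.003]], [40, [0.025, -0.109, -0.41], [0, 0, 0.003]], [40, [0.003, -0.113, -0.473], [0, 0, 0.003]], [40, [0.003, -0.113, -0.473], [0, 0, 0.003]]]'

```text
time: 1.95
tool_pos: [0.5335, 0.2446, 0.0643]
tool_rot: [-0.112, 0.624, 0.761, -0.137]
contact_force: [-0.8, -0.6, -0.6]
gripper_width: 0.471
grasp_force: 0.0
```

Emit:
arm_command --rows '[[20, [0, 0, 0], [0, 0, 0]], [20, [0, 0, 0], [0, 0, 0]], [0, [0, 0, 0], [0, 0, 0]], [0, [0, 0, 0], [0, 0, 0]], [0, [0, 0, 0], [0, 0, 0]], [0, [0, 0, 0], [0, 0, 0]], [0, [0, 0, 0], [0, 0, 0]], [0, [0, 0, 0], [0, 0, 0]]]'

```text
time: 2.62
tool_pos: [0.5401, 0.245, 0.0702]
tool_rot: [-0.109, 0.626, 0.761, -0.132]
contact_force: [0.8, 1.4, 6.5]
gripper_width: 0.079
grasp_force: 59.2
```

Emit:
arm_command --rows '[[0, [0.011, 0.002, 0.031], [0, 0, 0]], [0, [0.022, 0.004, 0.063], [0, 0, 0]], [0, [0.045, 0.009, 0.125], [0, 0, 0]], [0, [0.067, 0.013, 0.188], [0, 0, 0]], [0, [0.09, 0.017, 0.25], [0, 0, 0]], [0, [0.09, 0.017, 0.35], [0, 0, 0]], [0, [0.09, 0.017, 0.45], [0, 0, 0]], [0, [0.09, 0.017, 0.45], [0, 0, 0]]]'

```text
time: 3.28
tool_pos: [0.5687, 0.25, 0.2113]
tool_rot: [-0.106, 0.626, 0.762, -0.129]
contact_force: [1.1, 0.1, 1.9]
gripper_width: 0.078
grasp_force: 58.7
```

Run:
```python
from h import *
w=grab('wrist'); save(w,'w2.png'); s=monitor.state(); print(s['tool_pos'],s['gripper_width'],s['grasp_force'],s['joint_pos'].round(2))
```

```text
[0.56791175 0.24978466 0.20839295] 0.08046426888332509 58.72107446193695 [0.28 0.28 1.39 0.03 1.81 0.09]
```

View pics/w2.png

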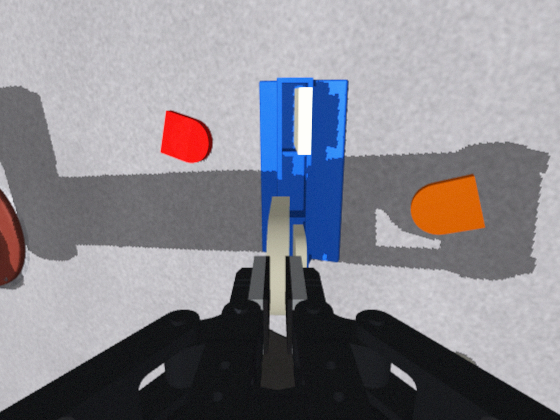

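Wrist view: the plate is held between the fingers at (278,250) and the middle compartment (290,180) is empty. The square plate (303,120) and the small plate (300,245) are still in place. Next I go over the mat, tilting outward.

Run:
```python
from h import *
a=np.radians(40); R=RT([np.cos(a),0,-np.sin(a)],[np.sin(a),0,np.cos(a)])
rel([.58,-.035,.11],R)
```

```text
shift [0.0403, -0.9493, -0.328] turn [0.0749, -0.7687, -0.1084] rows>= 9.8
```

Emit:
arm_command --rows '[[0, [0.0, -0.05, 0], [0, 0, 0]], [0, [0.0, -0.15, 0], [0.007, -0.07, -0.01]], [0, [0.01, -0.25, 0], [0.014, -0.14, -0.02]], [0, [0.02, -0.35, 0], [0.021, -0.21, -0.03]], [0, [0.02, -0.45, 0], [0.028, -0.28, -0.04]], [0, [0.03, -0.55, 0], [0.035, -0.35, -0.05]], [0, [0.03, -0.65, 0], [0.042, -0.42, -0.06]], [0, [0.04, -0.75, 0], [0.049, -0.49, -0.07]], [0, [0.04, -0.85, -0.05], [0.056, -0.56, -0.08]], [0, [0.04, -0.95, -0.1], [0.063, -0.63, -0.09]], [0, [0.04, -0.95, -0.18], [0.07, -0.7, -0.1]], [0, [0.04, -0.95, -0.25], [0.075, -0.768, -0.108]]]'

```text
time: 4.33
tool_pos: [0.5756, -0.0386, 0.1264]
tool_rot: [0.298, 0.644, 0.641, 0.295]
contact_force: [2.1, 2.0, -0.7]
gripper_width: 0.077
grasp_force: 58.8
```

Run:
```python
from h import *
a=np.radians(40); R=RT([np.cos(a),0,-np.sin(a)],[np.sin(a),0,np.cos(a)])
w=grab('top'); save(w,'t1.png'); s=monitor.state(); print(s['tool_pos'],s['joint_pos'].round(2),s['grasp_force'])
rel([.58,-.035,.031],R)
# depth near the plate from the scene camera: lowest point of plate
f=grab('scene'); P=cloud(f); C=f['color'].astype(int)
d=(P-s['tool_pos'])@R; m=(abs(d[...,0])<.024)&(abs(d[...,1])<.008)&(d[...,2]>.0)&(d[...,2]<.07)
print(m.sum(),np.percentile(d[m],[2,50,98],axis=0).round(4).tolist())
```

```text
[ 0.5650611  -0.03422426  0.10796351] [-0.32 -0.5   2.43  0.57  0.46 -0.73] 58.848697543144226
shift [0.0498, -0.0026, -0.2565] turn [-0.0042, -0.0187, 0.0024] rows>= 1.9
318 [[-0.0232, 0.0018, 0.0009], [-0.0033, 0.004, 0.0173], [0.0176, 0.0061, 0.0341]]
```

Emit:
arm_command --rows '[[0, [0.06, 0, -0.05], [0, -0.019, 0]], [0, [0.12, 0, -0.12], [0, -0.019, 0]], [0, [0.12, 0, -0.18], [0, -0.019, 0]], [0, [0.12, 0, -0.18], [0, -0.019, 0]], [0, [0.12, 0, -0.18], [0, -0.019, 0]]]'

```text
time: 4.85
tool_pos: [0.6148, -0.0351, 0.0754]
tool_rot: [0.304, 0.637, 0.639, 0.305]
contact_force: [0.2, 0.1, -0.4]
gripper_width: 0.078
grasp_force: 58.9
```

Run:
```python
from h import *
a=np.radians(40); R=RT([np.cos(a),0,-np.sin(a)],[np.sin(a),0,np.cos(a)])
s=monitor.state(); print(s['tool_pos'],s['joint_pos'].round(2),s['grasp_force'])
rel([.60,-.035,.030],R)
```

```text
[ 0.61480057 -0.03513844  0.07542872] [-0.29 -0.25  2.34  0.9   0.29 -1.07] 58.90531003475189
shift [-0.0493, 0.0005, -0.1514] turn [-0.0001, 0.0108, -0.0022] rows>= 1.1
```

Emit:
arm_command --rows '[[0, [-0.02, 0, 0], [0, 0.05, 0]], [0, [-0.05, 0, -0.04], [0, 0.1, 0]], [0, [-0.05, 0, -0.08], [0, 0.1, 0]], [0, [-0.05, 0, -0.11], [0, 0.1, 0]], [0, [-0.05, 0, -0.12], [0, 0.1, 0]], [0, [-0.05, 0, -0.12], [0, 0.1, 0]]]'

```text
time: 5.35
tool_pos: [0.5993, -0.0357, 0.04]
tool_rot: [0.254, 0.659, 0.661, 0.254]
contact_force: [-0.3, 0.4, 0.1]
gripper_width: 0.073
grasp_force: 58.9
```

Run:
```python
from h import *
a=np.radians(48); R=RT([np.cos(a),0,-np.sin(a)],[np.sin(a),0,np.cos(a)])
s=monitor.state(); print(s['tool_pos'],s['joint_pos'].round(2),s['grasp_force'],s['contact_force'])
rel([.60,-.035,.0325],R)
```

```text
[ 0.59925382 -0.03566857  0.03999062] [-0.28 -0.2   2.3   0.53  0.37 -0.71] 58.889232873916626 [-0.34892486  0.41590772  0.07481401]
shift [0.0025, 0.0022, -0.025] turn [0.0005, 0.001, -0.001] rows>= 0.2
```

Lower until the heel touches.

Emit:
arm_command --rows '[[0, [0, 0, -0.01], [0, 0, 0]], [0, [0, 0, -0.018], [0, 0, 0]], [0, [0, 0, -0.024], [0, 0, 0]], [0, [0, 0, -0.024], [0, 0, 0]]]'

```text
time: 5.68
tool_pos: [0.5983, -0.0355, 0.0311]
tool_rot: [0.253, 0.66, 0.661, 0.254]
contact_force: [0.4, 0.1, -0.4]
gripper_width: 0.074
grasp_force: 58.9
```

Emit:
arm_command --rows '[[0, [0, 0, -0.005], [0, 0, 0]], [0, [0, 0, -0.009], [0, 0, 0]], [0, [0, 0, -0.009], [0, 0, 0]]]'

```text
time: 5.93
tool_pos: [0.5994, -0.0359, 0.0298]
tool_rot: [0.255, 0.659, 0.66, 0.254]
contact_force: [-1.9, 0.5, 3.7]
gripper_width: 0.078
grasp_force: 59.4
```

Emit:
arm_command --rows '[[22, [0, 0, 0], [0, 0, 0]], [22, [0, 0, 0], [0, 0, 0]], [22, [-0.02, 0, 0.016], [0, 0, 0]], [22, [-0.04, 0, 0.032], [0, 0, 0]], [22, [-0.06, 0, 0.048], [0, 0, 0]], [22, [-0.08, 0, 0.064], [0, 0, 0]], [22, [-0.1, 0, 0.08], [0, 0, 0]], [22, [-0.12, 0, 0.095], [0, 0, 0]], [22, [-0.14, 0, 0.115], [0, 0, 0]], [22, [-0.16, 0, 0.14], [0, 0, 0]], [22, [-0.16, 0, 0.19], [0, 0, 0]], [22, [-0.16, 0, 0.25], [0, 0, 0]]]'

```text
time: 6.93
tool_pos: [0.5487, -0.0351, 0.1017]
tool_rot: [0.252, 0.66, 0.661, 0.253]
contact_force: [0.0, -0.4, 0.1]
gripper_width: 0.258
grasp_force: 0.0
```

Run:
```python
from h import *
b=grab('scene'); w=grab('wrist'); s=monitor.state(); print(s['tool_pos'],s['joint_pos'].round(2),s['grasp_force'],s['gripper_width'])
cv2.imwrite('pics/ab.png',np.hstack([b['color'][200:360,120:320],cv2.resize(w['color'],(560,420))[260:420,180:380]])[...,::-1])
cv2.imwrite('pics/v3.png',cv2.resize(b['color'][200:360,140:320],None,fx=3,fy=3)[...,::-1])
```

```text
[ 0.55235398 -0.03622805  0.10748898] [-0.32 -0.5   2.39  0.39  0.57 -0.57] 0.0 0.25833235439820657
```

View pics/v3.png

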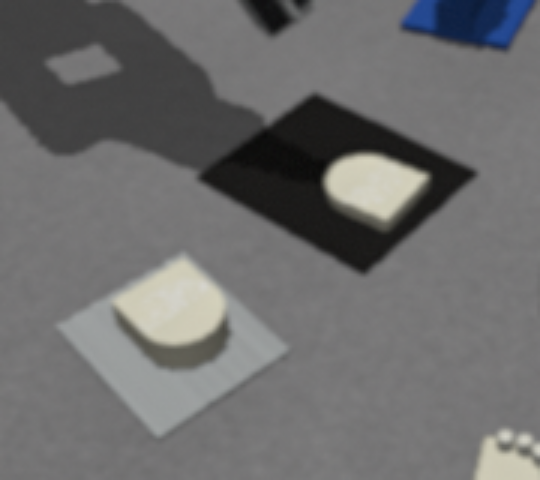

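The plate lies flat on the mat at about (375,187) in the crop, front towards the robot. The pile at (175,305) has its front away from the robot. Now the tool goes upright, turned a quarter turn.

Run:
```python
from h import *
rel([.50,-.09,.24],RT([0,0,-1],[0,1,0]))
```

```text
shift [-0.1745, -0.1792, 0.4417] turn [-0.3674, 0.3693, 0.9488] rows>= 13.6
```

Emit:
arm_command --rows '[[22, [0, 0, 0.15], [0, 0, 0]], [50, [0, 0, 0.3], [-0.03, 0.03, 0.07]], [80, [-0.1, -0.1, 0.44], [-0.06, 0.06, 0.15]], [80, [-0.17, -0.18, 0.44], [-0.09, 0.09, 0.23]], [80, [-0.17, -0.18, 0.44], [-0.12, 0.12, 0.31]], [80, [-0.17, -0.18, 0.44], [-0.15, 0.15, 0.39]], [80, [-0.17, -0.18, 0.44], [-0.18, 0.18, 0.47]], [80, [-0.17, -0.18, 0.44], [-0.21, 0.21, 0.55]], [80, [-0.17, -0.18, 0.44], [-0.25, 0.25, 0.63]], [80, [-0.17, -0.18, 0.44], [-0.28, 0.28, 0.71]], [80, [-0.17, -0.18, 0.44], [-0.31, 0.31, 0.8]], [80, [-0.17, -0.18, 0.44], [-0.34, 0.34, 0.88]]]'

```text
time: 8.03
tool_pos: [0.4995, -0.0896, 0.234]
tool_rot: [0.055, 0.146, 0.986, 0.054]
contact_force: [-0.1, -0.3, -0.4]
gripper_width: 0.936
grasp_force: 0.0
```

Run:
```python
from h import *
w=grab('wrist'); t=grab('top'); s=monitor.state(); print(s['tool_pos'],s['joint_pos'].round(2))
rel([.50,-.09,.24],RT([0,0,-1],[0,1,0]))
cv2.imwrite('pics/w4.png',np.vstack([w['color'][:300],t['color'][150:300]])[...,::-1])
```

```text
[ 0.50040187 -0.0887849   0.2342765 ] [-0.4  -0.33  1.92  0.14  1.47 -1.69]
shift [-0.0013, -0.0041, 0.0191] turn [-0.0701, 0.0716, 0.1888] rows>= 2.7
```

View pics/w4.png

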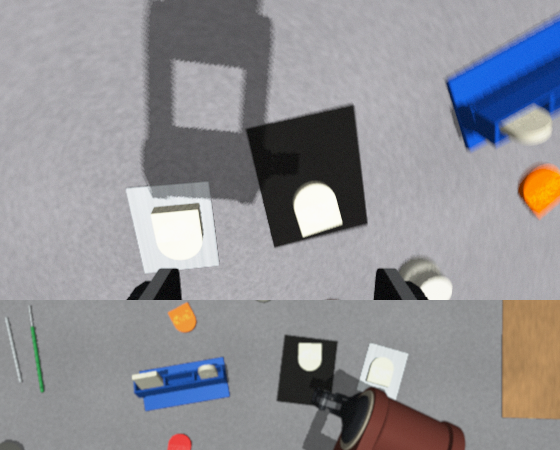

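Wrist part: pile at (178,233), front downward, and plate on the mat at (317,207), front up. Now fit both outlines.

```bash
cat >> h.py <<'E'
def D2(f,box,thr,z,p0):
    uv,t=Dmask(f,box,thr); x,r=fitD(pix2plane(f,uv,z),p0); print(t,x.round(4),'rms',r.round(2)); return x
E
python3 - <<'E'
from h import *
w=dict(np.load('wrist.npz')); t=dict(np.load('top.npz'))
g=cv2.cvtColor(w['color'],cv2.COLOR_RGB2GRAY); print(g[235,120:225:2].tolist()); print(g[190:280:2,178].tolist())
print('plate w');[D2(w,(280,355,165,243),k,.013,[.60,-.035,3.1]) for k in(110,140,200)]
print('plate t');[D2(t,(290,330,185,228),k,.013,[.60,-.035,3.1]) for k in(110,140,)]
print('pile w');[D2(w,(135,215,190,268),k,.023,[.565,-.195,-.2]) for k in(225,235,245)]
print('pile t');[D2(t,(362,402,200,245),k,.023,[.565,-.195,-.2]) for k in(215,218,221)]
E
```

```text
[165, 171, 178, 170, 170, 169, 165, 160, 213, 233, 230, 229, 232, 230, 233, 232, 233, 236, 251, 252, 252, 252, 252, 252, 252, 252, 252, 251, 251, 251, 251, 251, 251, 251, 251, 251, 251, 251, 251, 252, 251, 123, 235, 232, 230, 229, 228, 219, 170, 174, 171, 170, 170]
[142, 142, 143, 190, 234, 234, 234, 207, 120, 113, 127, 249, 251, 251, 251, 251, 252, 251, 251, 251, 252, 252, 251, 251, 252, 251, 251, 251, 251, 251, 251, 251, 251, 251, 251, 234, 228, 225, 226, 202, 75, 32, 12, 15, 17]
plate w
110 [ 0.5889 -0.0415  3.1561] rms 1.34
140 [ 0.589  -0.0414  3.154 ] rms 0.95
200 [ 0.5888 -0.0413  3.1527] rms 0.4
plate t
110 [ 0.5918 -0.0396  3.1452] rms 1.51
140 [ 0.5916 -0.0396  3.1435] rms 0.79
pile w
225 [ 0.5686 -0.1977 -0.3415] rms 17.49
235 [ 0.5653 -0.1987 -0.2277] rms 0.38
245 [ 0.5651 -0.1984 -0.2305] rms 0.63
pile t
215 [ 0.5698 -0.2036 -0.3768] rms 16.8
218 [ 0.5656 -0.1964 -0.2968] rms 13.84
221 [ 0.5685 -0.1985 -0.4009] rms 13.92
```

Run:
```python
from h import *
rel([.596,-.0405,.002],RT([0,0,-1],[np.cos(1.58),np.sin(1.58),0]))
```

```text
shift [0.3187, 0.1609, -0.7743] turn [-0.0705, 0.0713, 0.1947] rows>= 6.1
```

Emit:
arm_command --rows '[[80, [0.1, 0.05, 0], [-0.02, 0.02, 0.06]], [80, [0.2, 0.1, 0], [-0.045, 0.045, 0.13]], [80, [0.3187, 0.161, -0.1], [-0.0705, 0.0713, 0.195]], [80, [0.3187, 0.161, -0.2], [-0.0705, 0.0713, 0.195]], [80, [0.3187, 0.161, -0.32], [-0.0705, 0.0713, 0.195]], [80, [0.3187, 0.161, -0.44], [-0.0705, 0.0713, 0.195]], [80, [0.3187, 0.161, -0.54], [-0.0705, 0.0713, 0.195]], [80, [0.3187, 0.161, -0.6], [-0.0705, 0.0713, 0.195]], [80, [0.3187, 0.161, -0.6], [-0.0705, 0.0713, 0.195]]]'

```text
time: 8.88
tool_pos: [0.5898, -0.0404, 0.0485]
tool_rot: [-0.004, -0.003, 1.0, 0.001]
contact_force: [-1.5, 0.6, -0.8]
gripper_width: 0.939
grasp_force: 0.0
```

Run:
```python
from h import *
w=grab('wrist'); save(w,'w5.png'); s=monitor.state(); print(s['tool_pos'],s['joint_pos'].round(2))
rel([.596,-.0405,.002],RT([0,0,-1],[np.cos(1.58),np.sin(1.58),0]))
```

```text
[ 0.5919981  -0.04082363  0.051797  ] [-0.19  0.13  1.81  0.    1.21 -1.77]
shift [0.0133, 0.0011, -0.166] turn [-0.0008, -0.0026, 0.0023] rows>= 1.2
```

View pics/w5.png

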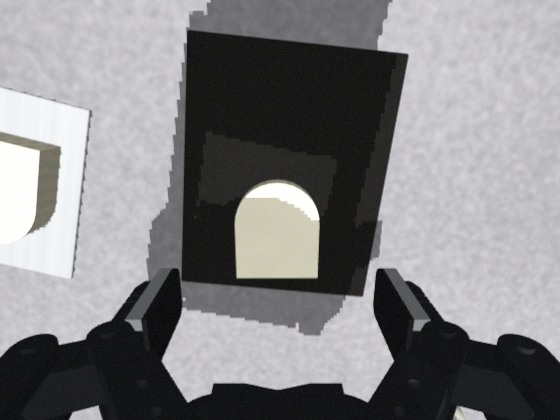

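Wrist view: the plate at (278,230) is square to the fingers and centred between them, front towards the camera. Descend and grip.

Emit:
arm_command --rows '[[80, [0, 0, -0.05], [0, 0, 0]], [80, [0, 0, -0.1], [0, 0, 0]], [80, [0, 0, -0.13], [0, 0, 0]], [80, [0, 0, -0.15], [0, 0, 0]], [80, [0, 0, -0.15], [0, 0, 0]], [80, [0, 0, -0.15], [0, 0, 0]]]'

```text
time: 9.43
tool_pos: [0.5956, -0.0414, 0.0114]
tool_rot: [0.002, -0.004, 1.0, -0.001]
contact_force: [0.0, -0.1, 0.7]
gripper_width: 0.935
grasp_force: 0.0
```

Run:
```python
from h import *
w=grab('wrist'); s=monitor.state(); print(s['tool_pos'],s['contact_force'])
D2(w,(220,335,170,300),110,.013,[.59,-.04,3.15]); D2(w,(220,335,170,300),None,.013,[.59,-.04,3.15])
rel([.596,-.0405,.002],RT([0,0,-1],[np.cos(1.58),np.sin(1.58),0]))
```

```text
[ 0.59590643 -0.04144304  0.01180068] [0.14972527 0.14695642 0.40769894]
110 [ 0.5892 -0.0411  3.1468] rms 0.54
145.0 [ 0.5893 -0.0411  3.1474] rms 0.48
shift [0.0003, 0.0031, -0.0327] turn [0.0008, 0.0027, 0.0011] rows>= 0.2
```

Emit:
arm_command --rows '[[75, [0, 0.003, -0.016], [0, 0, 0]], [70, [0, 0.003, -0.032], [0, 0, 0]], [60, [0, 0.003, -0.032], [0, 0, 0]], [50, [0, 0.003, -0.032], [0, 0, 0]], [30, [0, 0.003, -0.032], [0, 0, 0]], [30, [0, 0.003, -0.032], [0, 0, 0]], [30, [0, 0.003, -0.032], [0, 0, 0]]]'

```text
time: 10.07
tool_pos: [0.5952, -0.0404, 0.0012]
tool_rot: [0.001, -0.004, 1.0, -0.001]
contact_force: [-0.5, 0.3, 0.3]
gripper_width: 0.351
grasp_force: 0.0
```

Run:
```python
from h import *
w=grab('wrist'); t=grab('scene'); s=monitor.state(); print(s['tool_pos'],s['contact_force'],s['gripper_width'])
cv2.imwrite('pics/w6.png',np.hstack([w['color'][140:420,140:420],cv2.resize(t['color'][180:300,180:320],None,fx=2.33,fy=2.33)[:280]])[...,::-1])
```

```text
[ 0.59527082 -0.04036922  0.00124627] [-0.68046538 -0.49965147 -0.28775036] 0.3542222220083954
```

View pics/w6.png

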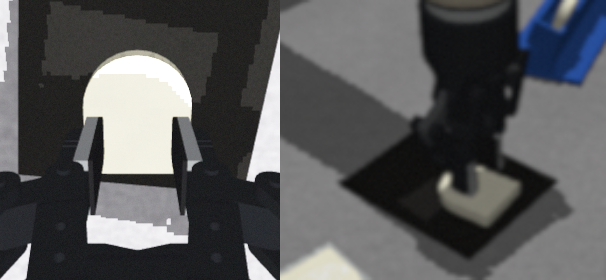

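Wrist crop: the fingers have closed above the plate (tips at (95,120) and (180,120), overlapping its top), so the tips sit higher than assumed. I'll measure the tip height from depth.

Run:
```python
from h import *
for n in('wrist','scene'):
    f=dict(np.load(n+'.npz')); P=cloud(f); C=f['color'].astype(int)
    d=P-np.array([.5953,-.0404,0]); m=(abs(d[...,0])<.016)&(abs(d[...,1])<.04)&(C.max(-1)<125)&(P[...,2]>.005)&(P[...,2]<.09)
    if n=='wrist':
        v,u=np.where(m); print(v.min(),v.max(),u.min(),u.max())
    for a,b in((-.04,-.012),(.012,.04)):
        k=m&(d[...,1]>a)&(d[...,1]<b); z=P[k][:,2]; print(n,k.sum(),np.percentile(z,[0,1,2,5,10,20,50]).round(4))
```

```text
257 419 125 435
wrist 6805 [0.0252 0.0292 0.0313 0.0362 0.0429 0.0549 0.074 ]
wrist 7180 [0.0119 0.0278 0.0306 0.0359 0.0433 0.0562 0.0747]
scene 315 [0.0051 0.0054 0.0061 0.0083 0.0108 0.0122 0.0451]
scene 285 [0.0103 0.0114 0.0119 0.0125 0.0254 0.033  0.0545]
```

Emit:
arm_command --rows '[[75, [0, 0, 0], [0, 0, 0]], [75, [0, 0, 0], [0, 0, 0]], [75, [0, 0, 0], [0, 0, 0]], [65, [0, 0, 0], [0, 0, 0]], [65, [0, 0, -0.01], [0, 0, 0]], [65, [0, 0, -0.016], [0, 0, 0]], [65, [0, 0, -0.022], [0, 0, 0]], [65, [0, 0, -0.022], [0, 0, 0]]]'

```text
time: 10.83
tool_pos: [0.5946, -0.0403, -0.0063]
tool_rot: [0.001, -0.004, 1.0, -0.0]
contact_force: [-0.6, -0.3, -0.4]
gripper_width: 0.759
grasp_force: 0.0
```

Run:
```python
from h import *
f=grab('wrist'); P=cloud(f); C=f['color'].astype(int); s=monitor.state(); print(s['tool_pos'],s['contact_force'],s['gripper_width'])
D2(f,(190,360,150,330),145,.013,[.59,-.04,3.15])
# lowest part of each finger
d=P-s['tool_pos']; 
for a,b in((-.05,-.028),(.028,.05)):
    k=(abs(d[...,0])<.014)&(d[...,1]>a)&(d[...,1]<b)&(P[...,2]>.0055); print(k.sum(),np.percentile(P[k][:,2],[0,1,5,10]).round(4))
```

```text
[ 0.59469146 -0.04026527 -0.00609902] [-0.01386916  0.09148932 -0.47140343] 0.7607279840534361
145 [ 0.5899 -0.0411  3.1454] rms 0.86
6317 [0.0205 0.0239 0.0296 0.0344]
6396 [0.0205 0.024  0.0294 0.0344]
```

Run:
```python
from h import *
f=dict(np.load('wrist.npz')); P=cloud(f)
near=(f['z_map']>0)&(P[...,2]>.016)&(P[...,1]>-.11)&(P[...,1]<.03)
near[:230]=0
for u in list(range(185,240,6))+list(range(325,380,6)):
    v=np.where(near[:,u])[0]
    if len(v): print(u,v[0],P[v[0]+1,u].round(4),P[v[0]+6,u].round(4), 'before',P[v[0]-2,u].round(4))
```

```text
185 264 [ 0.5833 -0.0779  0.0267] [ 0.5831 -0.0767  0.0312] before [ 0.5934 -0.0842  0.0038]
191 264 [ 0.5834 -0.0755  0.0264] [ 0.5837 -0.0747  0.0301] before [ 0.5941 -0.0818  0.0023]
197 264 [ 0.5832 -0.073   0.0268] [ 0.5863 -0.0735  0.0252] before [ 0.5939 -0.0788  0.0027]
203 396 [ 0.5825 -0.0575  0.0929] [ 0.5831 -0.0573  0.0937] before [ 6.751e-01 -8.090e-02  2.000e-04]
209 395 [ 0.5845 -0.0566  0.0907] [ 0.584  -0.0562  0.0926] before [ 6.751e-01 -7.770e-02 -5.000e-04]
215 384 [ 0.5829 -0.0554  0.089 ] [ 0.5834 -0.0553  0.09  ] before [ 6.672e-01 -7.400e-02 -2.000e-04]
221 384 [ 0.5838 -0.0542  0.0881] [ 0.5837 -0.0539  0.0897] before [ 6.665e-01 -7.060e-02  5.000e-04]
227 384 [ 0.5837 -0.0527  0.0882] [ 0.5834 -0.0525  0.09  ] before [ 0.6677 -0.0676 -0.0008]
233 384 [ 0.5841 -0.0513  0.0878] [ 0.5838 -0.0511  0.0895] before [ 0.6678 -0.0643 -0.0009]
239 384 [ 0.5845 -0.05    0.0873] [ 0.5837 -0.0497  0.0896] before [ 0.6679 -0.0611 -0.001 ]
325 384 [ 0.5833 -0.0293  0.0883] [ 0.583  -0.0296  0.0901] before [ 6.669e-01 -1.420e-02 -5.000e-04]
331 384 [ 0.5836 -0.0278  0.088 ] [ 0.5844 -0.0279  0.0887] before [ 6.667e-01 -1.100e-02 -3.000e-04]
337 384 [ 0.5832 -0.0265  0.0885] [ 0.5833 -0.0267  0.0898] before [ 0.667  -0.0077 -0.0007]
343 390 [ 0.5841 -0.0252  0.0893] [ 0.5826 -0.0258  0.0923] before [ 0.6712 -0.0041 -0.0008]
349 396 [ 0.5837 -0.0242  0.0914] [ 0.5833 -0.0245  0.0932] before [ 6.747e-01 -7.000e-04 -2.000e-04]
355 268 [ 0.5872 -0.0082  0.0214] [ 0.5891 -0.0082  0.0223] before [ 0.5954 -0.0038  0.0026]
361 264 [ 0.5826 -0.0073  0.0269] [ 0.5826 -0.0082  0.031 ] before [ 0.5934 -0.001   0.0023]
367 264 [ 0.5824 -0.005   0.0273] [ 0.5833 -0.0055  0.0298] before [0.5931 0.0017 0.0028]
373 264 [ 0.5824 -0.0025  0.0271] [ 0.5821 -0.0038  0.032 ] before [0.5924 0.0041 0.0042]
379 273 [ 0.5825 -0.0021  0.0344] [ 0.5821 -0.0033  0.039 ] before [0.5978 0.0078 0.0028]
```

The depth shows the real finger tips are about 20 mm above the reported TCP when shut and about 28 mm above at this opening. The palm is offset the same way. So I go lower accordingly, watching the force.

Emit:
arm_command --rows '[[66, [0, 0, -0.012], [0, 0, 0]], [66, [0, 0, -0.024], [0, 0, 0]], [66, [0, 0, -0.034], [0, 0, 0]], [66, [0, 0, -0.041], [0, 0, 0]], [66, [0, 0, -0.041], [0, 0, 0]], [66, [0, 0, -0.041], [0, 0, 0]]]'

```text
time: 11.38
tool_pos: [0.5949, -0.0403, -0.0182]
tool_rot: [0.001, -0.004, 1.0, -0.0]
contact_force: [-0.9, -0.3, -0.4]
gripper_width: 0.774
grasp_force: 0.0
```

Emit:
arm_command --rows '[[58, [0, 0, 0], [0, 0, 0]], [54, [0, 0, 0], [0, 0, 0]], [46, [0, 0, 0], [0, 0, 0]], [42, [0, 0, 0], [0, 0, 0]], [42, [0, 0, 0], [0, 0, 0]], [42, [0, 0, 0], [0, 0, 0]]]'

```text
time: 11.88
tool_pos: [0.5958, -0.0405, -0.0171]
tool_rot: [0.002, -0.004, 1.0, -0.001]
contact_force: [-0.0, 0.3, 3.1]
gripper_width: 0.562
grasp_force: 62.2
```

Gripped (62 N). Lift 60 mm and check.

Emit:
arm_command --rows '[[42, [0, 0, 0.02], [0, 0, 0]], [42, [0, 0, 0.05], [0, 0, 0]], [42, [0, 0, 0.1], [0, 0, 0]], [42, [0, 0, 0.2], [0, 0, 0]], [42, [0, 0, 0.3], [0, 0, 0]], [42, [0, 0, 0.4], [0, 0, 0]], [42, [0, 0, 0.4], [0, 0, 0]], [42, [0, 0, 0.4], [0, 0, 0]]]'

```text
time: 12.55
tool_pos: [0.5969, -0.0407, 0.1054]
tool_rot: [0.004, -0.004, 1.0, -0.001]
contact_force: [-0.6, 0.5, -0.2]
gripper_width: 0.562
grasp_force: 61.9
```

Run:
```python
from h import *
f=grab('wrist'); save(f,'w7.png'); s=monitor.state(); print(s['tool_pos'],s['gripper_width'],s['grasp_force'],s['joint_pos'].round(2))
g=cv2.cvtColor(f['color'],cv2.COLOR_RGB2GRAY); print(g[150:400:5,280].tolist())
P=cloud(f); print([P[v,280].round(3).tolist() for v in range(160,400,20)])
```

```text
[ 0.59530385 -0.04039073  0.10302427] 0.5601462391900469 61.856724321842194 [-0.19  0.07  1.78 -0.    1.29 -1.77]
[38, 38, 38, 42, 19, 23, 21, 22, 17, 24, 22, 128, 254, 254, 254, 195, 194, 194, 193, 194, 194, 193, 192, 193, 189, 187, 191, 193, 193, 196, 193, 193, 194, 191, 192, 192, 191, 195, 180, 191, 185, 185, 191, 195, 194, 190, 183, 193, 20, 17]
[[0.568, -0.04, 0.004], [0.583, -0.04, 0.003], [0.599, -0.039, 0.003], [0.567, -0.04, 0.135], [0.576, -0.04, 0.134], [0.584, -0.04, 0.136], [0.593, -0.04, 0.136], [0.603, -0.04, 0.136], [0.613, -0.04, 0.136], [0.732, -0.038, -0.001], [0.752, -0.038, 0.001], [0.774, -0.038, 0.001]]
```

Run:
```python
from h import *
f=dict(np.load('wrist.npz'))
uv,t=Dmask(f,(170,390,190,355),None); uv=uv[uv[:,1]<255]; print(t,len(uv),uv.min(0),uv.max(0))
s=monitor.state(); q=s['tool_rot']; R=Ro.from_quat(np.r_[q[1:],q[0]]).as_matrix(); print('tool y yaw',np.arctan2(R[1,1],R[0,1]))
for z in (.133,.1355):
    x,r=fitD(pix2plane(f,uv,z),[.59,-.041,3.146]); print(z,x.round(4),r.round(2),'tool-frame off',(R.T@np.r_[x[:2]-s['tool_pos'][:2],0]).round(4))
rel([.48,-.18,.12],R)
```

```text
118.0 2407 [216.58333333 189.58333333] [389.41666667 254.91666667]
tool y yaw 1.578685170793811
0.133 [ 0.5861 -0.0346  4.5982] 5.98 tool-frame off [ 0.0091  0.0058 -0.    ]
0.1355 [ 0.5853 -0.0344  4.5957] 5.85 tool-frame off [ 0.0099  0.0061 -0.    ]
shift [-0.3843, -0.4654, 0.0566] turn [0.0, 0.0, 0.0] rows>= 4.4
```

Emit:
arm_command --rows '[[42, [-0.03, -0.04, 0.03], [0, 0, -0.07]], [42, [-0.06, -0.08, 0.06], [0, 0, -0.14]], [42, [-0.1, -0.13, 0.06], [0, 0, -0.21]], [42, [-0.14, -0.18, 0.06], [0, 0, -0.28]], [42, [-0.18, -0.23, 0.06], [0, 0, -0.35]], [42, [-0.22, -0.28, 0.06], [0, 0, -0.42]], [42, [-0.26, -0.33, 0.06], [0, 0, -0.49]], [42, [-0.3, -0.38, 0.06], [0, 0, -0.56]], [42, [-0.34, -0.43, 0.06], [0, 0, -0.63]], [42, [-0.38, -0.46, 0.06], [0, 0, -0.7]], [42, [-0.38, -0.46, 0.06], [0, 0, -0.77]], [42, [-0.38, -0.46, 0.06], [0, 0, -0.84]]]'

```text
time: 13.6
tool_pos: [0.479, -0.1782, 0.1177]
tool_rot: [-0.002, 0.613, 0.79, -0.001]
contact_force: [0.6, 0.5, -0.5]
gripper_width: 0.561
grasp_force: 61.9
```

Emit:
arm_command --rows '[[42, [0, 0, 0], [0, 0, -0.07]], [42, [0, 0, 0], [0, 0, -0.14]], [42, [0, 0, 0], [0, 0, -0.21]], [42, [0, 0, 0], [0, 0, -0.28]], [42, [0, 0, 0], [0, 0, -0.35]], [42, [0, 0, 0], [0, 0, -0.42]], [42, [0, 0, 0], [0, 0, -0.49]], [42, [0, 0, 0], [0, 0, -0.56]], [42, [0, 0, 0], [0, 0, -0.63]], [42, [0, 0, 0], [0, 0, -0.7]], [42, [0, 0, 0], [0, 0, -0.77]], [42, [0, 0, 0], [0, 0, -0.84]]]'

```text
time: 14.6
tool_pos: [0.4796, -0.1775, 0.1177]
tool_rot: [-0.002, 0.968, 0.25, -0.003]
contact_force: [-0.1, -1.4, -0.4]
gripper_width: 0.562
grasp_force: 61.9
```

Emit:
arm_command --rows '[[42, [0, 0, 0], [0, 0, -0.07]], [42, [0, 0, 0], [0, 0, -0.14]], [42, [0, 0, 0], [0, 0, -0.21]], [42, [0, 0, 0], [0, 0, -0.28]], [42, [0, 0, 0], [0, 0, -0.35]], [42, [0, 0, 0], [0, 0, -0.42]], [42, [0, 0, 0], [0, 0, -0.475]], [42, [0, 0, 0], [0, 0, -0.475]], [42, [0, 0, 0], [0, 0, -0.475]]]'

```text
time: 15.35
tool_pos: [0.48, -0.1778, 0.1183]
tool_rot: [-0.001, 0.993, -0.116, -0.003]
contact_force: [0.4, 0.7, 0.4]
gripper_width: 0.562
grasp_force: 61.9
```

Run:
```python
from h import *
f=grab('wrist'); save(f,'w8.png')
```

```text
(no output)
```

View pics/w8.png

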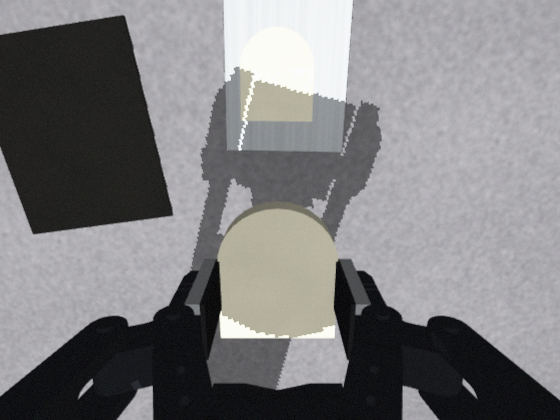

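Wrist view shows both well: the held plate at (278,270), front up, and the pile at (277,75), front up. Now fit both in this one frame.

```bash
cat > m.py <<'E'
from h import *
f=dict(np.load('wrist.npz')); P=cloud(f); g=cv2.cvtColor(f['color'],cv2.COLOR_RGB2GRAY); C=f['color'].astype(int)
s=monitor.state(); q=s['tool_rot']; R=Ro.from_quat(np.r_[q[1:],q[0]]).as_matrix()
print(s['tool_pos'].round(4),'yaw y',np.arctan2(R[1,1],R[0,1]).round(4))
Z=cv2.medianBlur(P[...,2].astype(np.float32),5)
zz=np.median(P[240:320,250:310,2]); print('plate top z',zz, 'tilt rows/cols', [np.median(P[a:b,c:d,2]).round(4) for a,b,c,d in((215,235,250,310),(310,330,250,310),(250,320,225,240),(250,320,315,330))])
m=(Z>zz-.004)&(Z<zz+.01)&(g>140); m[:, :200]=0; m[:,355:]=0
uv=contour(m); h,r=fitD(pix2plane(f,uv,zz),[.485,-.18,-.23]); print('held',h.round(4),r.round(2))
n=Z>.0185; n[150:]=0; n[:,:225]=0; n[:,330:]=0
uv=contour(n); print(uv.min(0),uv.max(0),'pile z',np.median(P[40:110,255:300,2]))
p,r=fitD(pix2plane(f,uv,.023),[.565,-.198,-.23]); print('pile',p.round(4),r.round(2))
dy=p[2]-h[2]; c,sn=np.cos(dy),np.sin(dy); off=np.array([[c,-sn],[sn,c]])@(h[:2]-s['tool_pos'][:2])
print('turn z units',(dy/(np.pi/2)).round(4),'TCP xy goal',(p[:2]-off).round(4),'shift',((p[:2]-off-s['tool_pos'][:2])/.3).round(4), 'held off',off.round(4))
E
python3 m.py
```

```text
[ 0.4802 -0.1779  0.1187] yaw y -1.8043
plate top z 0.14818410659448195 tilt rows/cols [np.float64(0.1481), np.float64(0.1482), np.float64(0.1482), np.float64(0.1482)]
held [ 0.483  -0.1793 -0.2391] 0.77
[240.  28.] [313. 121.] pile z 0.022804835009162472
pile [ 0.5643 -0.1981 -0.2377] 0.54
turn z units 0.0009 TCP xy goal [ 0.5615 -0.1967] shift [ 0.2709 -0.0625] held off [ 0.0028 -0.0014]
```

Emit:
arm_command --rows '[[42, [0.07, -0.016, 0], [0, 0, 0]], [42, [0.15, -0.035, 0], [0, 0, 0]], [42, [0.22, -0.052, 0], [0, 0, 0]], [42, [0.266, -0.0637, -0.03], [0, 0, 0]], [42, [0.266, -0.0637, -0.1], [0, 0, 0]], [42, [0.266, -0.0637, -0.18], [0, 0, 0]], [42, [0.266, -0.0637, -0.25], [0, 0, 0]], [42, [0.266, -0.0637, -0.3], [0, 0, 0]], [42, [0.266, -0.0637, -0.33], [0, 0, 0]], [42, [0.266, -0.0637, -0.35], [0, 0, 0]], [42, [0.266, -0.0637, -0.35], [0, 0, 0]], [42, [0.266, -0.0637, -0.35], [0, 0, 0]]]'

```text
time: 16.4
tool_pos: [0.5613, -0.1976, 0.0156]
tool_rot: [-0.001, 0.993, -0.117, -0.001]
contact_force: [-0.2, 0.9, -0.2]
gripper_width: 0.56
grasp_force: 61.9
```

Run:
```python
from h import *
f=grab('wrist'); save(f,'w9.png'); P=cloud(f); g=cv2.cvtColor(f['color'],cv2.COLOR_RGB2GRAY)
s=monitor.state(); print(s['tool_pos'].round(4),s['contact_force'].round(1))
print('held top z',np.median(P[240:300,250:310,2]).round(4))
c,sn=np.cos(-.238),np.sin(-.238); H=np.array([c,sn]); L=np.array([-sn,c])
for u in (268,278,288): 
    print(u,[(v,int(g[v,u]),round(float((P[v,u,:2]-[.5645,-.198])@H*1e3),1),round(float(P[v,u,2]*1e3),1)) for v in range(150,240,3)])
```

```text
[ 0.5617 -0.1979  0.0163] [ 0.5 -0.1 -0. ]
held top z 0.0455
268 [(150, 140, 46.2, 2.5), (153, 140, 44.8, 3.4), (156, 141, 43.4, 3.9), (159, 141, 41.7, 2.1), (162, 140, 40.2, 2.3), (165, 142, 38.9, 3.3), (168, 139, 37.2, 2.6), (171, 138, 35.8, 3.0), (174, 141, 34.1, 2.4), (177, 139, 32.6, 2.6), (180, 140, 31.1, 2.8), (183, 115, 29.9, 4.1), (186, 109, 29.7, 9.3), (189, 109, 29.4, 13.8), (192, 108, 29.7, 20.4), (195, 176, 28.8, 22.3), (198, 178, 27.8, 23.7), (201, 167, 26.0, 22.3), (204, 111, 29.4, 37.8), (207, 108, 29.1, 41.0), (210, 177, 29.3, 45.5), (213, 179, 27.5, 43.8), (216, 178, 26.8, 45.6), (219, 176, 25.5, 45.4), (222, 178, 24.4, 45.7), (225, 177, 23.1, 45.5), (228, 177, 22.0, 46.2), (231, 179, 20.0, 44.3), (234, 178, 19.3, 45.7), (237, 180, 17.7, 45.1)]
278 [(150, 138, 46.4, 3.8), (153, 137, 44.7, 2.3), (156, 135, 43.2, 2.6), (159, 137, 41.8, 2.8), (162, 137, 40.2, 2.4), (165, 138, 38.9, 3.5), (168, 136, 37.2, 2.5), (171, 136, 35.9, 3.5), (174, 135, 34.0, 1.9), (177, 135, 32.9, 3.6), (180, 136, 30.9, 1.7), (183, 115, 29.8, 3.5), (186, 110, 29.8, 9.5), (189, 109, 29.9, 15.6),
[... 396 characters left out ...]
143, 46.1, 1.7), (153, 146, 44.8, 3.0), (156, 144, 43.3, 3.1), (159, 143, 41.7, 2.4), (162, 143, 40.5, 4.0), (165, 143, 38.8, 2.7), (168, 140, 37.3, 2.9), (171, 142, 35.8, 2.9), (174, 142, 34.3, 3.0), (177, 143, 32.7, 2.7), (180, 137, 31.3, 3.3), (183, 134, 29.8, 3.4), (186, 112, 28.8, 5.7), (189, 109, 29.1, 12.6), (192, 110, 29.0, 17.7), (195, 167, 28.8, 22.3), (198, 174, 27.7, 23.3), (201, 169, 26.0, 22.2), (204, 108, 29.2, 37.1), (207, 111, 29.7, 42.9), (210, 170, 29.5, 46.2), (213, 177, 28.1, 45.5), (216, 177, 26.8, 45.5), (219, 178, 25.5, 45.4), (222, 174, 24.5, 46.0), (225, 177, 23.2, 46.0), (228, 174, 21.7, 45.3), (231, 178, 20.3, 45.0), (234, 178, 19.6, 46.4), (237, 176, 17.8, 45.1)]
```

Front faces coincide within about 0.3 mm along the heading. Check the sideways alignment with circle fits on the front walls.

```bash
cat > lat.py <<'E'
from h import *
f=dict(np.load('wrist.npz')); P=cloud(f); c,sn=np.cos(-.238),np.sin(-.238)
Q=np.stack([(P[...,0]-.5645)*c+(P[...,1]+.198)*sn,-(P[...,0]-.5645)*sn+(P[...,1]+.198)*c,P[...,2]],-1)*1e3
for lo,hi,n in((6,20,'pile'),(37,44,'held')):
    m=(Q[...,2]>lo)&(Q[...,2]<hi)&(abs(Q[...,0]-5)<30)&(abs(Q[...,1])<20)&(Q[...,0]>14)
    m[:150]=0; m[250:]=0; X=Q[m][:,:2]
    r=least_squares(lambda p:np.hypot(*(X-p).T)-25,[5,0],loss='soft_l1'); print(n,m.sum(),r.x.round(2),np.abs(r.fun).mean().round(2))
E
python3 lat.py; python3 -c "
from h import *
s=monitor.state();q=s['tool_rot'];R=Ro.from_quat(np.r_[q[1:],q[0]]).as_matrix();print(s['tool_pos'],np.arctan2(R[1,1],R[0,1]),R[:,2])"
```

```text
pile 546 [ 4.79 -0.1 ] 0.11
held 473 [ 4.71 -1.28] 0.3
[ 0.56169777 -0.19786275  0.01626648] -1.8061160744293876 [-4.34684885e-04  7.19683979e-04 -9.99999647e-01]
```

Emit:
arm_command --rows '[[42, [0.001, 0.004, -0.01], [0, 0, 0]], [42, [0.001, 0.004, -0.02], [0, 0, 0]], [42, [0.001, 0.004, -0.03], [0, 0, 0]], [42, [0.001, 0.004, -0.034], [0, 0, 0]], [42, [0.001, 0.004, -0.037], [0, 0, 0]], [42, [0.001, 0.004, -0.037], [0, 0, 0]], [42, [0.001, 0.004, -0.037], [0, 0, 0]]]'

```text
time: 17.03
tool_pos: [0.5611, -0.1962, 0.004]
tool_rot: [-0.001, 0.993, -0.118, -0.001]
contact_force: [-0.1, 0.1, -1.4]
gripper_width: 0.561
grasp_force: 61.9
```

```bash
python3 - <<'E'
from h import *
f=grab('wrist'); P=cloud(f); s=monitor.state(); print(s['tool_pos'].round(4),s['contact_force'].round(1),'held top',np.median(P[240:300,250:310,2]).round(4))
E
sed -i 's/(37,44/(25,31/' lat.py; python3 lat.py
```

```text
[ 0.5612 -0.1963  0.0041] [-0.3 -0.  -0.3] held top 0.0338
pile 657 [ 4.79 -0.08] 0.12
held 391 [4.36 0.09] 0.13
```

Aligned within 0.5 mm, with the plate about 0.8 mm above the pile. Lower onto contact.

Emit:
arm_command --rows '[[42, [0.001, 0, -0.002], [0, 0, 0]], [42, [0.001, 0, -0.003], [0, 0, 0]], [42, [0.001, 0, -0.003], [0, 0, 0]]]'

```text
time: 17.33
tool_pos: [0.5615, -0.1963, 0.0031]
tool_rot: [-0.001, 0.993, -0.118, -0.001]
contact_force: [0.1, 0.6, -0.5]
gripper_width: 0.558
grasp_force: 61.9
```

Emit:
arm_command --rows '[[42, [0, 0, -0.001], [0, 0, 0]], [42, [0, 0, -0.002], [0, 0, 0]], [42, [0, 0, -0.002], [0, 0, 0]]]'

```text
time: 17.58
tool_pos: [0.5616, -0.1963, 0.0029]
tool_rot: [-0.001, 0.993, -0.117, -0.001]
contact_force: [-1.0, 0.4, 2.1]
gripper_width: 0.561
grasp_force: 62.2
```

Contact. Release, let the fingers open, then retreat straight up.

Emit:
arm_command --rows '[[52, [0, 0, 0], [0, 0, 0]], [56, [0, 0, 0], [0, 0, 0]], [62, [0, 0, 0], [0, 0, 0]], [68, [0, 0, 0], [0, 0, 0]], [68, [0, 0, 0], [0, 0, 0]], [68, [0, 0, 0.03], [0, 0, 0]], [68, [0, 0, 0.08], [0, 0, 0]], [68, [0, 0, 0.16], [0, 0, 0]], [68, [0, 0, 0.28], [0, 0, 0]], [68, [-0.1, 0, 0.4], [0, 0, 0]], [68, [-0.2, 0, 0.5], [0, 0, 0]], [68, [-0.2, 0, 0.5], [0, 0, 0]]]'

```text
time: 18.58
tool_pos: [0.5021, -0.1978, 0.1602]
tool_rot: [0.002, 0.993, -0.118, 0.003]
contact_force: [0.9, 0.2, 1.5]
gripper_width: 0.799
grasp_force: 0.0
```

Run:
```python
from h import *
f=grab('wrist'); s=monitor.state(); print(s['tool_pos'].round(4),s['joint_vel'].round(3).tolist(),s['gripper_width'],s['time'])
P=cloud(f); Z=cv2.medianBlur(P[...,2].astype(np.float32),5)
near=(abs(P[...,0]-.565)<.05)&(abs(P[...,1]+.198)<.05)
m=near&(Z>.029)&(Z<.04); uv=contour(m); print('n',m.sum(),'z',np.median(P[m][:,2]))
p,r=fitD(pix2plane(f,uv,.033),[.565,-.198,-.235]); print('top plate',p.round(4),r.round(2))
c,sn=np.cos(p[2]),np.sin(p[2]); Q=np.stack([(P[...,0]-p[0])*c+(P[...,1]-p[1])*sn,-(P[...,0]-p[0])*sn+(P[...,1]-p[1])*c,P[...,2]],-1)*1e3
for lo,hi in((5,12),(14,22),(24,31)):
    k=(Q[...,2]>lo)&(Q[...,2]<hi)&(np.abs(Q[...,0])<36)&(np.abs(Q[...,1])<31); X=Q[k]; print(lo,k.sum(),np.percentile(X[:,:2],[2,98],axis=0).round(1).tolist() if k.sum()>5 else '')
```

```text
[ 0.5024 -0.1977  0.1586] [0.014, 0.082, 0.014, 0.01, -0.056, 0.016] 0.7956844956325333 18.6333
n 4534 z 0.0328150587643197
top plate [ 0.5641 -0.1981 -0.2297] 0.5
5 2 
14 0 
24 27 [[-29.6, -21.6], [27.8, 20.1]]
```

The top plate measures (0.5641, −0.1981, −0.230). The pile measured (0.5643, −0.1981, −0.238) beforehand. I let the arm settle, then hand in.

Emit:
arm_command --rows '[[68, [0, 0, 0], [0, 0, 0]], [68, [0, 0, 0], [0, 0, 0]], [68, [0, 0, 0], [0, 0, 0]], [68, [0, 0, 0], [0, 0, 0]]]'

```text
time: 18.97
tool_pos: [0.501, -0.1957, 0.1505]
tool_rot: [-0.001, 0.993, -0.117, -0.003]
contact_force: [-0.0, 0.4, -0.7]
gripper_width: 0.796
grasp_force: 0.0
```

```bash
python3 -c "
from plant import manip; print(manip.job_done())"
```

```text
the job is handed in; nothing more can be done
None
```

The D plate was laid flat on the mat, picked up again by its sides and set on the pile, front over front; my last measurement put it within 1 mm and 0.01 rad of the pile. I handed the job in at about 19 s, and no verdict came back.

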